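Snug the adjustable wrench and nip up the gas outlet's gland nut

TASK

The gland nut of the bench gas outlet needs nipping up; the adjustable wrench already lies around it, but its jaw is far too wide. Roll the wrench's worm until the jaw sits snugly on the nut (do not push the jaw itself), then swing the wrench clockwise, seen from above, to turn the nut about 30 degrees. Leave the wrench lying snug on the nut and leave the bottle, the culture dish and the plain spanner where they are.

Things in the scene. Friction and masses are not known exactly. Their poses are not given: they have to be found in the camera images.
- wrench: Steel adjustable wrench, 295 mm long, 16 mm thick, 0.5 kg, lying loose and flat around the nut. Origin on its underside, mid-mouth, where the nut's centre lies once snug. x points out of the mouth, handle to -x (26 wide, 14 high, x = -80 to -278 mm), z up. Fixed jaw at +y (face y = +15), sliding jaw at -y. Head: x -66 to +17, y -39 to +34, top at 16 mm; the worm stands 7 mm above it.
- worm_top (a point): Top of the wrench's worm: knurled roller, 22 mm diameter, 22 long, axis along the wrench's y, at (-37.5, -10.5, 23) mm in its frame. Press down on it with 8 to 20 N and drag: it rolls under the fingertip. Top dragged TOWARDS THE NUT (+x) closes the jaw 0.27 mm per mm rolled (30 mm in all, 1 to 3 strokes); the other way opens it. Once snug the finger just slips, harmless.
- jaw (a joint): Slide of the wrench's jaw, m. 0 = open as at the start (38 mm opening), 0.008 = snug on the 30 mm nut; opening = 38 mm minus this value. Moved by the worm only (self-holding up to about 12 N).
- handle (a point): Middle of the wrench's handle where it is gripped or pushed, 190 mm behind the wrench's origin, 8 mm above the bench; handle 26 mm wide across the wrench's y, 14 mm high. Axes as the wrench's.
- nut_top (a point): Centre of the top of the brass hexagonal gland nut, 30 mm across flats, top 15 mm above the bench, spindle end 1.5 mm higher. The outlet's column (82 mm high, with a hose nozzle) stands 95 mm from the nut on the side of the wrench's mouth. A similar outlet with a smaller nut and no wrench stands further left: not this job.
- nut (a joint): Angle of the nut about the vertical, rad: 0 at the start, growing clockwise seen from above (the wrench's yaw then falls by the same angle). Stiff with about 0.12 N m, stays where it is left.
- bottle: Bystander: glass bottle with blue cap, 72 mm wide, 150 mm high, origin under its centre.
- dish: Bystander: filled culture dish, 94 mm wide, 17 mm high, origin under its centre.
- spanner: Bystander: plain fixed open-ended spanner, 170 mm long, lying on the bench, origin near its middle.

How it is judged:
On the way:
1. the worm has closed the jaw to within 2 mm of snug before the nut is turned (less than 10 degrees) (value of joint jaw above 0.006 m and value of joint nut between -0.175 and 0.175 rad), for 0.2 s.
At the end, for the whole second after the job is handed in: The jaw is closed to within 2 mm of snug, the nut stands 20 to 45 degrees clockwise of its start, and the wrench lies flat and still on the bench around the nut (its origin within 8 mm of the nut's centre) (value of joint jaw above 0.006 m and value of joint nut between 0.35 and 0.78 rad and horizontal distance between wrench and nut_top below 0.008 m and height (world z) of wrench below 0.006 m and angle between wrench's own z axis and vertical below 0.1 rad and linear speed of wrench below 0.02 m/s); the robot touches nothing.
It fails at once if the jaw is pushed directly with the fingers (over 6 N) (contact force between the fingers and jaw above 6 N).
It fails at once if the nut is turned with the fingers (over 6 N) (contact force between the fingers and nut above 6 N).
It fails at once if the nut is turned more than 50 degrees (value of joint nut above 0.87 rad).
It fails at once if another thing on the bench is moved more than 20 mm (distance of any of bottle, dish, spanner from where it was at the start of the episode above 0.02 m).
It also fails if it takes over 51 s, if anything falls off the work surface, if the arm or the gripper's body presses on something with over 40 N, if the wrist force passes 120 N, or if a joint passes its speed limit or range.

ROBOT

A 7-joint arm with a two-finger parallel gripper is mounted at the origin on the work surface. World frame = base frame: x ahead of the robot, y to its left, z up, the work surface at z = 0. Lengths are in m, angles in rad, forces in N, time in s.
With the tool pointing down it reaches from about 0.4 to 0.9 m from the base axis. Payload 5.5 kg.
Tool frame: the origin (TCP) lies midway between the tips of the shut fingers; the grasp point (between the pads) lies 19 mm behind it (manip.grip_depth is the distance from the TCP to the grasp point, in m); z points along the fingers, x is the direction in which the jaws open and shut, and the axes are right-handed (so a half turn about z gives the same grasp; the last joint's range is limited). The gripper opens to 92 mm and grips with 3 to 60 N. Pads are 19 mm wide; open, the fingers measure 130 mm over their backs; the gripper's body (75 mm by 190 mm) begins 47 mm behind the grasp point.
Start: joints at [1.612, 0.501, -0.427, 1.55, 0.221, 1.138, -0.21], TCP at [0.143, -0.634, 0.227] pointing down, gripper open.
Joint ranges: [-2.88, 2.88], [-0.31, 2.03], [-1.54, 1.56], [0.2, 2.42], [-1.41, 4.55], [0.19, 2.02], [-2.57, 2.57]. Speed limits (rad/s): [2.57, 2.57, 3.14, 3.14, 3.14, 3.14, 3.14].

INTERFACE

Orientations are given as a unit quaternion [x, y, z, w].
In Python, from bench import manip, effector, viewer gives the robot as it stands. Calls block until the motion is done:
- manip.move_pose(position, orientation): joint-space move of the TCP to a pose.
- manip.servo_line(position, ori=None, vel=0.15): straight line of the TCP; ori=None keeps the orientation; vel is the mean speed in m/s.
- manip.movej(angles): joint-space move.
- effector.open_jaws() and effector.close(f_grip=None): open the fingers fully, or close them until they stop; f_grip is the grip in N (None keeps the last).
- manip.sleep(seconds).
- manip.solve_ik(position, orientation): joint angles nearest the present ones, or None.
- viewer.get_image(name): name is "scene" or "top" or "wrist"; returns the picture (384x512x3 uint8, red, green, blue); there is no depth.
- viewer.get_calibration(name): a dict with "vfov" (degrees; the focal length in pixels is half the picture's height over the tangent of half this angle, whatever the lens; pixels are square), "cx", "cy" (the principal point, pixels), "dist_coeffs" ([k1, k2, p1, p2, k3] as OpenCV has them; the pictures are not rectified), "eye" and "attitude" of the camera in the world. Camera axes: x right, y down, z forward; pixel columns grow to the right and rows downward; lengths in m; the calibration is good to about 2 mm. A picture is of the moment at which its call begins: read the wrist's pose just before it. get_calibration takes no time and is no camera call; for the wrist camera it gives the pose at the moment of the call.
A pose or a line that the arm cannot do raises manip.PlanningError and nothing moves.
- manip.hand_in(): hands the job in, once; it reports no verdict.
Readings, each from a call of its own:
- manip.current_clock(): time.
- manip.current_q(): joint angles.
- manip.current_joint_velocities(): joint speeds.
- manip.current_tau(): joint torques, N m.
- manip.current_tool_pos(): TCP position.
- manip.current_tcp_rot(): TCP orientation.
- manip.current_force(): force on the tool from outside, world axes, zero at the start.
- manip.current_wrist_torque(): the same for the moment, N m.
- manip.current_finger_gap(): finger opening in m.
Only numpy, scipy, OpenCV 4.12 (cv2) and the standard library are available. Lean on these libraries where they do the work, as an engineer would, in place of code of your own. Each camera call takes 0.05 s, during which the arm holds its last target.

## Working session

There is one attempt and no reset: what is moved stays moved. The work goes in short steps, each a Python script; the robot and the scene stay as the last script left them, time stands still between calls to the robot, and variables do not carry over. Pictures are saved under pics/ and viewed, and the job is handed in when it is done.

```bash
mkdir -p pics; ls; python3 - <<'E'
from bench import manip, effector, viewer
import cv2
for n in ["scene","top","wrist"]:
    c=viewer.get_calibration(n); print(n,c)
    cv2.imwrite(f"pics/{n}0.png",viewer.get_image(n)[:,:,::-1])
print(manip.current_clock(),manip.current_tool_pos(),manip.current_tcp_rot(),manip.current_force())
E
```

```text
pics
scene {'vfov': 50.42608208750479, 'cx': 255.5886554589325, 'cy': 192.02691583955297, 'dist_coeffs': array([-0.07167193,  0.        ,  0.        ,  0.        ,  0.        ]), 'eye': array([0.97128388, 0.432064  , 1.02588316]), 'attitude': array([ 0.35868982,  0.89147765, -0.25456433, -0.10865639])}
top {'vfov': 46.18853533204166, 'cx': 257.86160590572257, 'cy': 189.2975735731706, 'dist_coeffs': array([-0.07487899,  0.        ,  0.        ,  0.        ,  0.        ]), 'eye': array([ 0.38931131, -0.01764036,  1.35341139]), 'attitude': array([ 0.70741216, -0.70429442,  0.03959941, -0.04437674])}
wrist {'vfov': 58.53995287802685, 'cx': 253.14312104566207, 'cy': 195.9814767667037, 'dist_coeffs': array([-0.01867309,  0.        ,  0.        ,  0.        ,  0.        ]), 'eye': array([ 0.20671974, -0.61933315,  0.38342463]), 'attitude': array([ 0.77536278, -0.61921745, -0.07821079,  0.09625683])}
0.15 [ 0.14283764 -0.6335616   0.22590811] [ 7.81033062e-01 -6.24489222e-01 -5.69674840e-04 -4.93070253e-04] [-0.53878522 -0.31414568  0.41213782]
```

View pics/scene0.png

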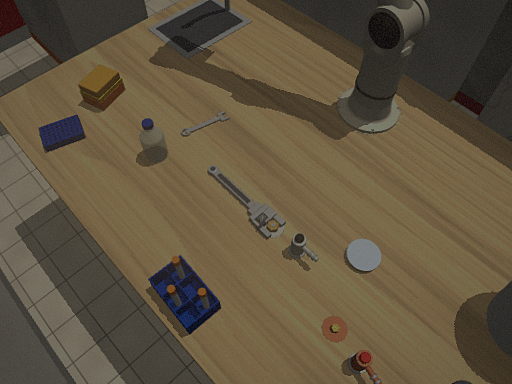

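View pics/top0.png

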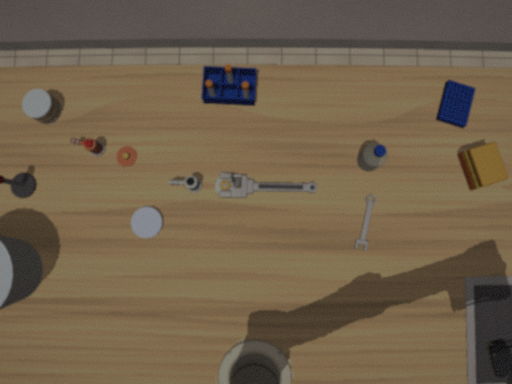

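View pics/wrist0.png

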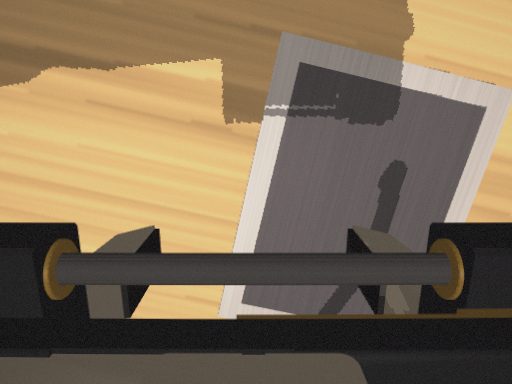

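The top view shows the wrench with its head near pixel (235,185), its handle end near (315,187) and the outlet column at (193,183). Next I'll enlarge crops and set up the projection helpers.

```bash
cat > h.py <<'E'
from bench import manip, effector, viewer
import cv2, numpy as np
from scipy.spatial.transform import Rotation as R
def K(c,h=384):
    f=h/2/np.tan(np.radians(c['vfov'])/2); return np.array([[f,0,c['cx']],[0,f,c['cy']],[0,0,1.]])
def p2w(c,uv,z):
    uv=np.array(uv,float).reshape(-1,1,2)
    n=cv2.undistortPoints(uv,K(c),c['dist_coeffs']).reshape(-1,2)
    d=R.from_quat(c['attitude']).apply(np.c_[n,np.ones(len(n))]); e=c['eye']
    return e+d*((z-e[2])/d[:,2])[:,None]
def w2p(c,P):
    Rm=R.from_quat(c['attitude']).inv(); P=np.atleast_2d(P)
    q=Rm.apply(P-c['eye']); return cv2.projectPoints(q,np.zeros(3),np.zeros(3),K(c),c['dist_coeffs'])[0].reshape(-1,2)
def crop(img,x0,y0,w,h,s,name):
    cv2.imwrite(name,cv2.resize(img[y0:y0+h,x0:x0+w,::-1],None,fx=s,fy=s,interpolation=cv2.INTER_CUBIC))
E
python3 - <<'E'
import cv2
from h import *
t=cv2.imread('pics/top0.png')[:,:,::-1]; s=cv2.imread('pics/scene0.png')[:,:,::-1]
crop(t,165,150,160,75,5,'pics/t1.png'); crop(s,195,150,130,120,5,'pics/s1.png')
c=viewer.get_calibration('top')
for u,z in [((224,184),.015),((313,187),.014),((193,183),.08),((373,153),.15),((147,222),.017),((365,222),.005)]: print(u,p2w(c,u,z).round(4))
E
```

```text
(224, 184) [[0.5647 0.0935 0.015 ]]
(313, 187) [[ 0.5568 -0.1735  0.014 ]]
(193, 183) [[0.5587 0.177  0.08  ]]
(373, 153) [[ 0.634  -0.3228  0.15  ]]
(147, 222) [[0.4493 0.322  0.017 ]]
(365, 222) [[ 0.4528 -0.33    0.005 ]]
```

View pics/t1.png

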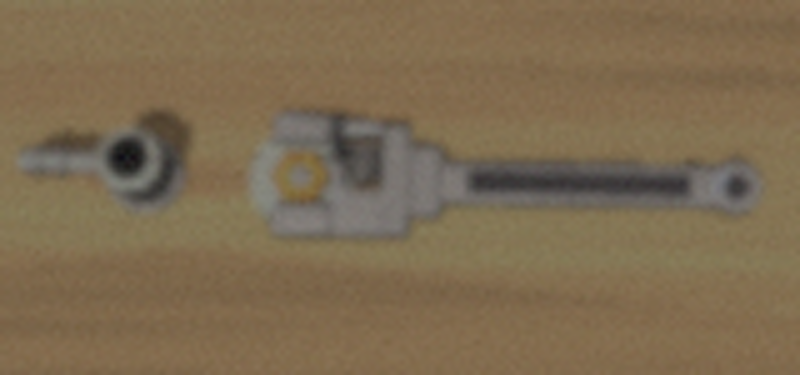

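View pics/s1.png

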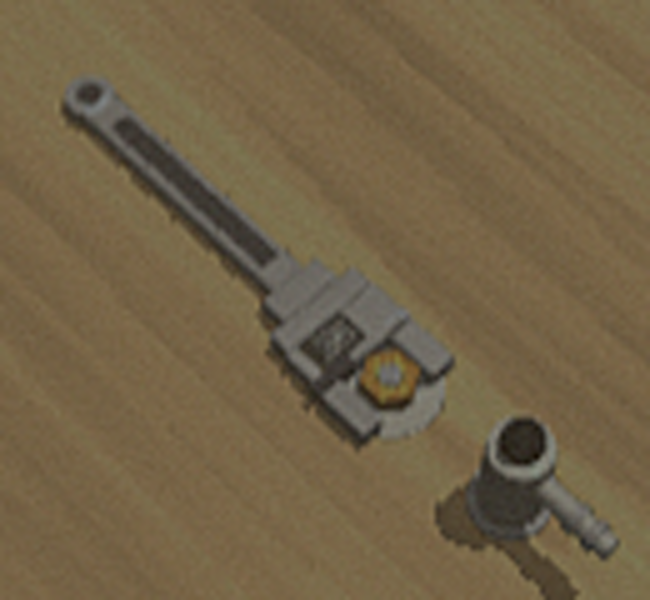

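```bash
python3 - <<'E'
from h import *
t=viewer.get_calibration('top'); s=viewer.get_calibration('scene')
def tp(u,v): return (165+u/5-.4,150+v/5-.4)
def sp(u,v): return (195+u/5-.4,150+v/5-.4)
print('nut',p2w(t,tp(301,177),.0155),p2w(s,sp(390,376),.0155))
print('hole',p2w(t,tp(737,186),.012),p2w(s,sp(90,93),.012))
print('worm',p2w(t,tp(363,160),.022),p2w(s,sp(335,338),.022))
print('column',p2w(t,tp(127,157),.08),p2w(s,sp(524,440),.08))
for q in ([1,0,0,0],[0,1,0,0]):
  for p in ([.575,.05,.15],[.575,.05,.024],[.58,-.1,.01],[.49,-.08,.01]):
    print(q,p,manip.solve_ik(p,q))
E
```

```text
nut [[0.56160931 0.09100407 0.0155    ]] [[0.56286957 0.09383621 0.0155    ]]
hole [[ 0.55765737 -0.17073518  0.012     ]] [[ 0.55592876 -0.17007128  0.012     ]]
worm [[0.57115043 0.05355245 0.022     ]] [[0.5707646 0.0578581 0.022    ]]
column [[0.56446706 0.18570776 0.08      ]] [[0.56546198 0.18908341 0.08      ]]
[1, 0, 0, 0] [0.575, 0.05, 0.15] [ 0.68086409  0.73522382 -1.15646624  1.79211737  0.74605792  1.13044654
 -0.7300017 ]
[1, 0, 0, 0] [0.575, 0.05, 0.024] [ 0.36345689  0.71614095 -0.65635195  1.858687    0.60799231  0.77723511
 -0.62343824]
[1, 0, 0, 0] [0.58, -0.1, 0.01] [ 0.72105419  0.82224032 -0.81342232  1.82827339  0.78767633  0.84988593
 -0.48837936]
[1, 0, 0, 0] [0.49, -0.08, 0.01] [ 0.73563382  0.68925716 -0.7799101   2.05646286  0.7590662   0.70731874
 -0.54106528]
[0, 1, 0, 0] [0.575, 0.05, 0.15] [ 0.74114438  0.84728037 -1.30292541  1.79063441  0.8756199   1.2260408
  2.31997951]
[0, 1, 0, 0] [0.575, 0.05, 0.024] [ 0.72708245  1.13869973 -1.30925572  1.84804698  1.202504    1.22338898
  2.14368513]
[0, 1, 0, 0] [0.58, -0.1, 0.01] [-0.51955292  0.87624772  0.90163422  1.87130572 -0.90815358  0.87013743
 -2.29027021]
[0, 1, 0, 0] [0.49, -0.08, 0.01] [-0.43743824  0.65104495  0.67904533  2.09450866 -0.69878051  0.6331243
 -2.41293445]
```

```bash
python3 - <<'E'
from h import *
effector.close(10)
manip.move_pose([.567,-.005,.15],[1,0,0,0])
print(manip.current_clock(),manip.current_tool_pos(),manip.current_force(),manip.current_finger_gap())
c=viewer.get_calibration('wrist'); print(c)
cv2.imwrite('pics/w1.png',viewer.get_image('wrist')[:,:,::-1])
import pickle; pickle.dump(c,open('w1.pkl','wb'))
E
```

```text
4.275 [ 0.56714089 -0.00645014  0.14990808] [ 0.17492635 -0.20659609 -0.77081487] 0.0008726287402145759
{'vfov': 58.53995287802685, 'cx': 253.14312104566207, 'cy': 195.9814767667037, 'dist_coeffs': array([-0.01867309,  0.        ,  0.        ,  0.        ,  0.        ]), 'eye': array([0.5672038 , 0.05919407, 0.30751489]), 'attitude': array([ 9.92302006e-01, -6.27695097e-04, -6.12259354e-04,  1.23838442e-01])}
```

View pics/w1.png

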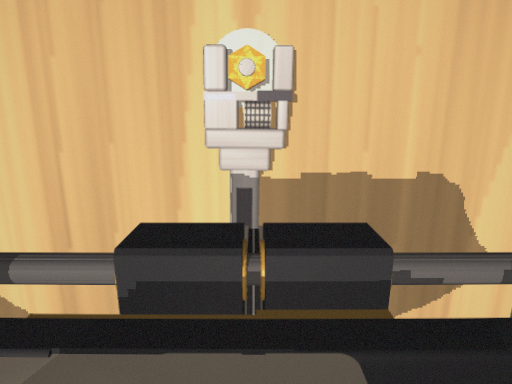

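The wrist view shows the nut at pixel (247,67), the worm at columns 244–271 and rows 101–128, and the handle running down at columns 231–260. I'll crop it to read these more precisely.

```bash
python3 - <<'E'
from h import *
import pickle
w=cv2.imread('pics/w1.png')[:,:,::-1]
crop(w,190,20,120,115,5,'pics/w1c.png')
c=pickle.load(open('w1.pkl','rb'))
print('nut',p2w(c,(247,67),.0165),'worm',p2w(c,[(244,114),(271,114),(257.5,101),(257.5,128)],.02))
print('head',p2w(c,[(204,120),(289,120)],.016),'handle',p2w(c,[(231,180),(260,180),(231,210),(260,210)],.014))
E
```

```text
nut [[0.56201465 0.09213027 0.0165    ]] worm [[0.55942215 0.05541872 0.02      ]
 [0.58148571 0.05539065 0.02      ]
 [0.5704376  0.0656687  0.02      ]
 [0.57047236 0.0441481  0.02      ]]
head [[0.52597971 0.05057006 0.016     ]
 [0.59671456 0.05046229 0.016     ]] handle [[ 0.54746094 -0.00079778  0.014     ]
 [ 0.57279928 -0.0008287   0.014     ]
 [ 0.54698874 -0.02812325  0.014     ]
 [ 0.57289545 -0.02815037  0.014     ]]
```

View pics/w1c.png

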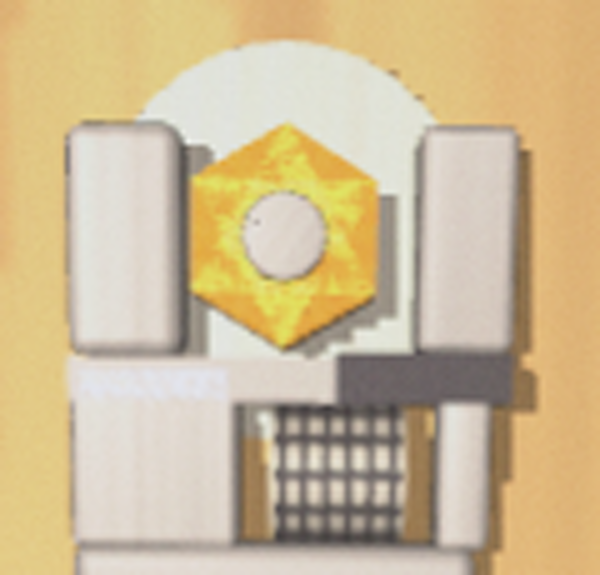

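```bash
python3 - <<'E'
from h import *
manip.servo_line([.5705,.047,.040],vel=.15)
manip.sleep(.1); f0=manip.current_force(); print(f0)
z=.028
manip.servo_line([.5705,.047,z],vel=.06)
while True:
    f=manip.current_force()-f0; p=manip.current_tool_pos()
    print(round(z,4),p.round(4),f.round(2))
    if f[2]>9 or z<.014: break
    z-=.001; manip.servo_line([.5705,.047,z],vel=.02)
print(manip.current_clock())
E
```

```text
[-1.11067461  0.65060459 -0.60582308]
0.028 [0.57   0.0467 0.0275] [ 0.91 -1.71  0.67]
0.027 [0.5706 0.0471 0.0271] [ 1.77 -1.45  1.13]
0.026 [0.5705 0.047  0.026 ] [ 0.6  -0.81 -0.58]
0.025 [0.5704 0.047  0.0249] [ 1.05 -0.3   0.87]
0.024 [0.5704 0.047  0.0239] [ 1.1  -0.72  0.97]
0.023 [0.5707 0.0471 0.0233] [ 0.29 -0.99  4.15]
0.022 [0.5708 0.0472 0.023 ] [-1.54 -1.35 10.18]
7.2333
```

```bash
python3 - <<'E'
from h import *
f0=np.array([-1.1,.65,-.6])
def st(l): print(l,manip.current_tool_pos().round(4),(manip.current_force()-f0).round(2))
z=.0214
manip.servo_line([.5705,.047,z],vel=.02); st('press')
for y in (.051,.055,.059,.063):
    manip.servo_line([.5705,y,z],vel=.02); st(y)
manip.servo_line([.5705,.063,.032],vel=.08)
print(manip.current_clock())
manip.servo_line([.567,-.005,.15],vel=.3)
import pickle
c=viewer.get_calibration('wrist'); pickle.dump(c,open('w2.pkl','wb'))
w=viewer.get_image('wrist'); crop(w,190,20,120,115,5,'pics/w2c.png')
print(manip.current_clock())
E
```

```text
press [0.5708 0.0472 0.0228] [-2.81 -2.76 14.46]
0.051 [0.5708 0.0502 0.0228] [-3.15 -3.49 16.54]
0.055 [0.5709 0.0539 0.0228] [-3.65 -4.33 15.17]
0.059 [0.5709 0.0579 0.0228] [-2.99 -3.42 14.22]
0.063 [0.571  0.0618 0.0228] [-2.93 -4.61 15.32]
9.1667
9.8167
```

View pics/w2c.png

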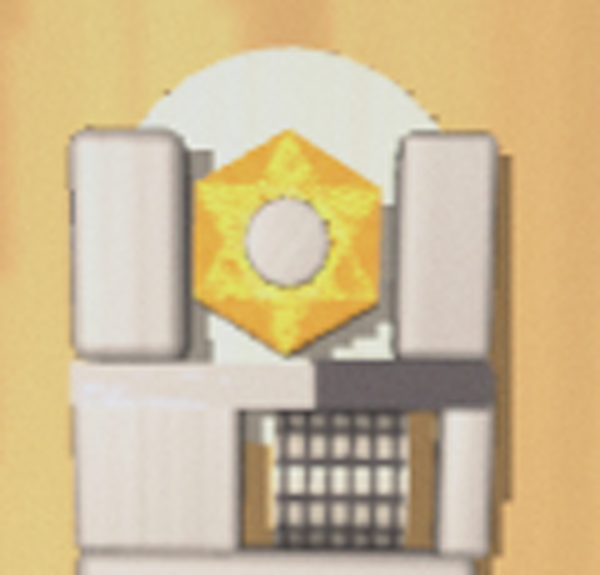

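The jaw has closed about 3.6 mm; its inner edge moved from column 420 to 398 in the crop. Two more strokes should do it.

```bash
python3 - <<'E'
from h import *
f0=np.array([-1.1,.65,-.6])
def st(l): print(l,manip.current_tool_pos().round(4),(manip.current_force()-f0).round(2))
for z in (.0214,.0217):
    manip.servo_line([.5705,.047,.030],vel=.2)
    manip.servo_line([.5705,.047,z],vel=.03); st('press')
    for y in (.051,.055,.059,.0635):
        manip.servo_line([.5705,y,z],vel=.02); st(y)
    manip.servo_line([.5705,.0635,.030],vel=.08)
manip.servo_line([.567,-.005,.15],vel=.3)
import pickle
c=viewer.get_calibration('wrist'); pickle.dump(c,open('w3.pkl','wb'))
w=viewer.get_image('wrist'); crop(w,190,20,120,115,5,'pics/w3c.png');cv2.imwrite('pics/w3.png',w[:,:,::-1])
print(manip.current_clock())
E
```

```text
press [0.5719 0.0464 0.023 ] [-0.17 -1.82  9.48]
0.051 [0.5719 0.0494 0.023 ] [-0.84 -3.49  9.59]
0.055 [0.572  0.0532 0.023 ] [-0.15 -4.92 10.04]
0.059 [0.5721 0.057  0.023 ] [ 0.44 -3.91 10.12]
0.0635 [0.5727 0.0612 0.023 ] [ 1.7  -3.44  9.23]
press [0.5709 0.0482 0.0229] [-2.15 -1.93 13.86]
0.051 [0.571  0.0498 0.0229] [-2.11 -5.77 15.56]
0.055 [0.5711 0.0509 0.0228] [ -2.79 -10.82  17.97]
0.059 [0.572  0.0552 0.0228] [-0.35 -9.32 15.22]
0.0635 [0.5724 0.0602 0.0229] [ 0.91 -8.87 14.32]
15.7417
```

View pics/w3c.png

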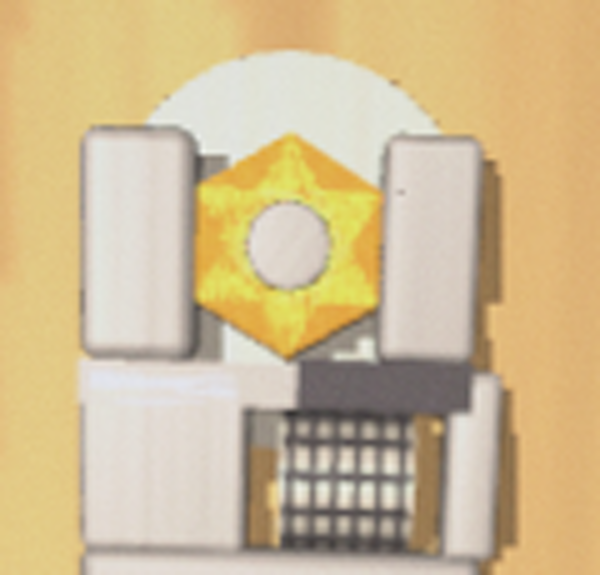

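The jaw faces now touch both flats of the nut. The opening spans crop columns 193–381, which is about 30 mm, and the finger slipped as expected once snug. Next I'll push the handle clockwise from its +x side, following an arc about the nut.

```bash
python3 - <<'E'
from h import *
import json
manip.servo_line([.640,-.098,.06],vel=.3)
manip.servo_line([.630,-.098,.008],vel=.15)
manip.sleep(.1); f0=manip.current_force(); print(manip.current_tool_pos(),f0,manip.current_clock())
x=.612
manip.servo_line([x,-.098,.008],vel=.08)
while x>.565:
    f=manip.current_force()-f0
    print(x,manip.current_tool_pos().round(4),f.round(2))
    if f[0]>2.0: break
    x-=.002; manip.servo_line([x,-.098,.008],vel=.03)
print(manip.current_clock())
E
```

```text
[ 0.63135379 -0.09735118  0.0096866 ] [0.48670378 0.61615866 0.47409075] 16.9833
0.612 [ 0.6123 -0.0983  0.0086] [-0.66 -0.82 -1.01]
0.61 [ 0.6103 -0.098   0.0081] [ 0.02 -1.76 -0.59]
0.608 [ 0.6079 -0.098   0.0079] [-1.12 -0.92 -0.53]
0.606 [ 0.6058 -0.098   0.008 ] [-0.79 -0.84 -1.33]
0.604 [ 0.6038 -0.098   0.008 ] [-0.09 -0.03 -0.66]
0.602 [ 0.6018 -0.0981  0.008 ] [-0.41 -0.94 -0.83]
0.6 [ 0.5998 -0.098   0.008 ] [-0.95 -0.6  -0.14]
0.598 [ 0.5978 -0.098   0.008 ] [-1.83 -0.29 -0.46]
0.596 [ 0.5958 -0.098   0.008 ] [-0.44 -0.33 -1.18]
0.594 [ 0.5938 -0.098   0.008 ] [-0.58 -1.07 -0.65]
0.592 [ 0.5918 -0.098   0.008 ] [-0.46  0.43  0.62]
0.59 [ 0.5898 -0.098   0.008 ] [-0.53 -0.55  0.35]
0.588 [ 0.5878 -0.098   0.008 ] [-1.33 -0.51 -0.37]
0.586 [ 0.5858 -0.098   0.008 ] [-0.9  -1.46 -0.39]
0.584 [ 0.5838 -0.098   0.008 ] [-0.51 -0.77 -0.48]
0.582 [ 0.5818 -0.098   0.008 ] [-0.12  0.03 -1.03]
0.58 [ 0.58   -0.098   0.0081] [-0.15  0.19  0.55]
0.578 [ 0.5787 -0.098   0.0084] [ 1.22 -1.27 -0.48]
0.576 [ 0.5767 -0.098   0.0084] [3.2  0.29 0.79]
21.8583
```

```bash
python3 - <<'E'
from h import *
nut=np.array([.562,.092]); o=np.array([.579,-.098])-nut
q0=R.from_quat([1,0,0,0])
for d in range(4,33,4):
    r=R.from_euler('z',-d,degrees=True); p=nut+r.apply([*o,0])[:2]
    manip.servo_line([*p,.008],(r*q0).as_quat(),vel=.07)
    print(d,manip.current_tool_pos().round(4),manip.current_force().round(1))
print(manip.current_clock())
cv2.imwrite('pics/top3.png',viewer.get_image('top')[:,:,::-1])
crop(viewer.get_image('top'),165,150,160,110,5,'pics/t3.png')
E
```

```text
4 [ 0.5656 -0.0986  0.0084] [1.  1.  5.3]
8 [ 0.5524 -0.0985  0.0083] [2.2 0.  5.7]
12 [ 0.5393 -0.0973  0.0083] [ 2.9 -0.6  5.8]
16 [ 0.526  -0.0953  0.0082] [1.7 0.1 7. ]
20 [ 0.5129 -0.0923  0.0082] [1.5 0.  6.7]
24 [ 0.5001 -0.0884  0.0082] [2.4 0.4 6.6]
28 [ 0.4876 -0.0837  0.0082] [ 0.8 -0.4  5.6]
32 [ 0.4755 -0.078   0.0082] [ 2.3 -0.8  6.1]
24.55
```

View pics/t3.png

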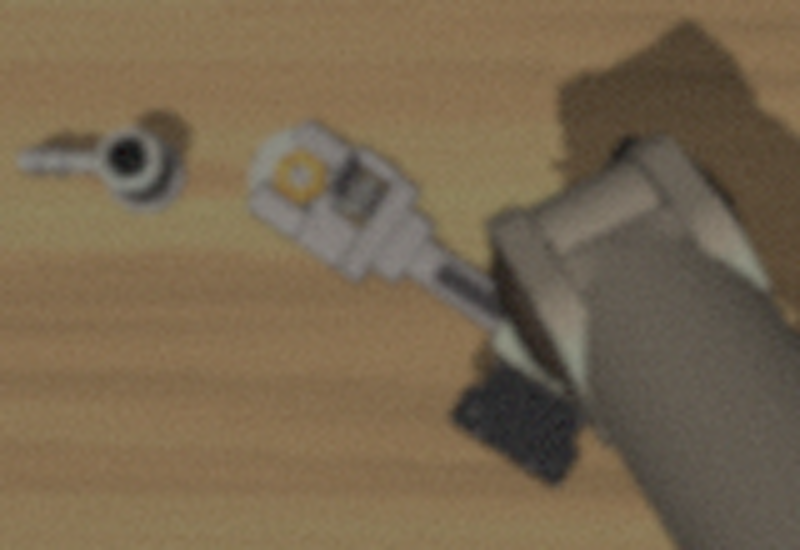

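The wrench turned about 30° with its head still on the nut. I'll back off and inspect.

```bash
python3 - <<'E'
from h import *
p=manip.current_tool_pos(); r=R.from_euler('z',-32,degrees=True)
n=r.apply([1,0,0])
manip.servo_line([*(p+.02*n)[:2],.009],vel=.06)
manip.servo_line([*(p+.03*n)[:2],.15],vel=.2)
q=(r*R.from_quat([1,0,0,0])).as_quat()
t=np.array([.562,.092])+r.apply([0.005,-.11,0])[:2]
manip.servo_line([*t,.18],q,vel=.25)
manip.sleep(.2)
w=viewer.get_image('wrist'); cv2.imwrite('pics/w4.png',w[:,:,::-1])
c=viewer.get_calibration('wrist'); import pickle; pickle.dump(c,open('w4.pkl','wb'))
crop(viewer.get_image('top'),165,120,160,120,5,'pics/t4.png')
print(manip.current_clock(),manip.current_tool_pos())
E
```

```text
26.825 [ 0.5075698  -0.00502502  0.17940761]
```

View pics/w4.png

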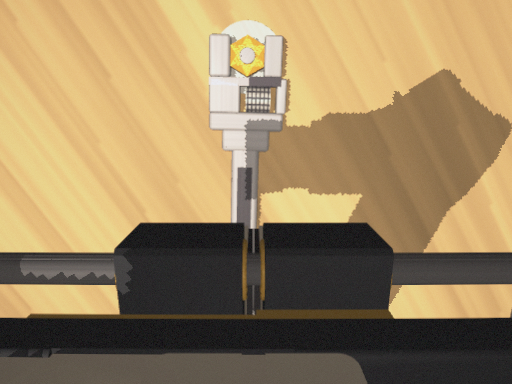

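View pics/t4.png

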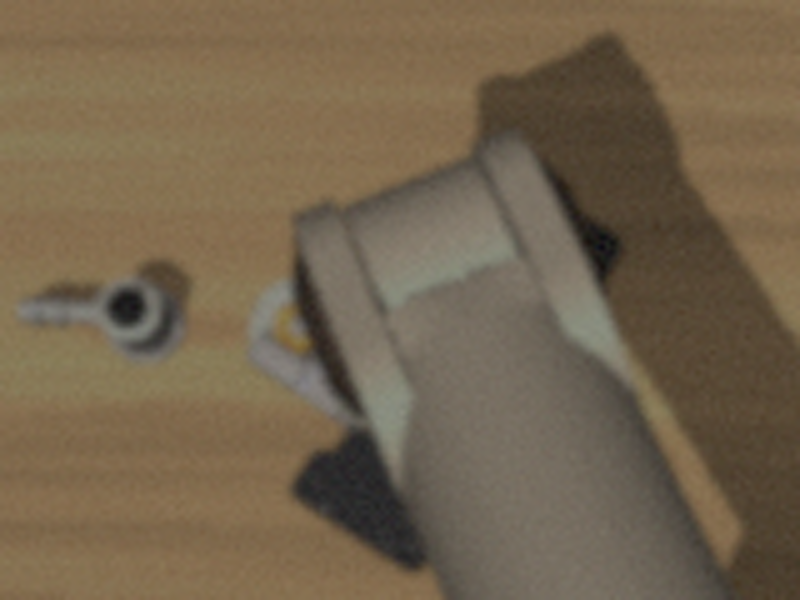

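The wrist view, turned by 32°, shows the wrench upright and the nut at pixel (248,56) between the jaws. I'll check the distance between origin and nut and the nut angle in a crop.

```bash
python3 - <<'E'
from h import *
w=cv2.imread('pics/w4.png')[:,:,::-1]
crop(w,195,15,105,110,5,'pics/w4c.png')
E
```

```text
(no output)
```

View pics/w4c.png

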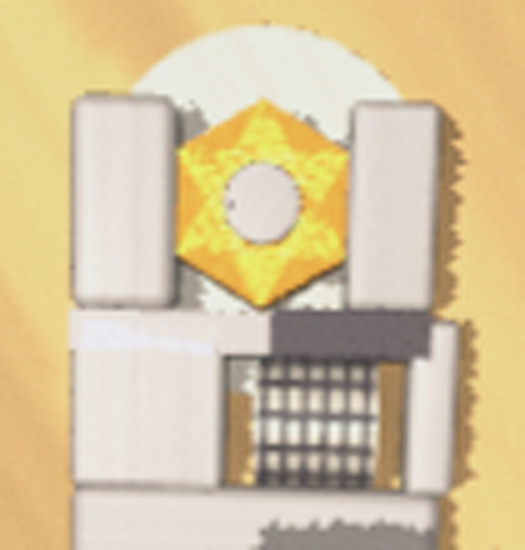

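```bash
python3 - <<'E'
from h import *
import pickle
c=pickle.load(open('w4.pkl','rb'))
P=lambda u,v,z:p2w(c,(195+u/5-.4,15+v/5-.4),z)[0][:2]
n=P(263,203,.0165); yawv=P(75,110,.016)-P(75,480,.016); yawv2=P(222,360,.016)-P(222,485,.016)
nv=P(263,100,.015)-P(263,305,.015)
worm=P(318,423,.021); a=[np.degrees(np.arctan2(v[1],v[0])) for v in (yawv,yawv2,nv)]
yaw=np.radians(a[0]); ex=np.array([np.cos(yaw),np.sin(yaw)]); ey=np.array([-ex[1],ex[0]])
org=worm+.0375*ex+.0105*ey
# other: jaw tips x=+17, fixed jaw face y=+15
tip=P(123,96,.016); 
print(n,a,org,'diff worm est',(org-n)@ex,(org-n)@ey,'tip x rel nut',(tip-n)@ex,'face',(P(176,200,.016)-n)@ey)
c1=pickle.load(open('w1.pkl','rb'));Q=lambda u,v,z:p2w(c1,(190+u/5-.4,20+v/5-.4),z)[0][:2]
v=Q(288,122,.015)-Q(286,350,.015); print('nut0',np.degrees(np.arctan2(v[1],v[0])))
print(manip.current_force(),manip.current_clock())
E
```

```text
[0.56176855 0.09230189] [np.float64(56.237806081437405), np.float64(57.376535232055645), np.float64(57.705175971209464)] [0.56227276 0.09249287] diff worm est 0.0004389877108345581 -0.00031303642005054945 tip x rel nut 0.016804880203796415 face 0.015284089709784435
nut0 89.1512076113661
[ 0.14433963  0.14896259 -0.76325156] 26.825
```

The nut has turned 31–32°, the origin is within 1 mm of the nut centre, and the jaw is snug. The robot is clear of everything, so I'm handing in.

```bash
python3 - <<'E'
from h import *
manip.hand_in(); print(manip.current_clock())
E
```

```text
the job is handed in; nothing more can be done
the job is handed in; nothing more can be done
```

The jaw is snug on the nut and the nut has turned about 31–32° clockwise. I handed the job in at about 27 s of the 51 s allowed; no verdict is reported.

**What I did:** I rolled the worm towards the nut in three strokes with the shut fingertips, pressing with about 10–18 N. In the last stroke the finger slipped, as it should once the jaw is snug. I then pushed the handle clockwise along an arc about the nut, backed off and raised the arm.

**Last checks, from the wrist picture:**
- **Jaw:** both jaw faces touch the nut's flats, with an opening of about 30 mm.
- **Nut:** it stands about 31–32° clockwise of its start. Different edges of the wrench and nut gave angles about 1.5° apart.
- **Wrench:** its origin is about 0.5 mm from the nut's centre. It looks flat in the picture, but I did not measure its tilt or speed.
- **Robot:** it touches nothing, at 0.18 m height.

I did not measure the bottle, dish and spanner again. The arm worked well away from them.

One reading was odd: the upward force rose by about 5 N during the swing. That is probably rubbing at the handle, and it dropped to zero after I backed off.

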